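# Change over the piece on the drying dome

### The job

The round clay disc sitting on the plaster dome is dry: lift it off and lay it flat on the plywood ware board. Then take the long clay tile from the sloping rack and set it gently (not dropped), same side up, level and centred, on the crown of the dome, so that it balances there by itself when you let go. Do not knock the bowl, the jar or the wooden rib.

Things in the scene. Friction and masses are not known exactly. Their poses are not given: they have to be found in the camera images.
- disc: round fired-clay disc, 56 mm diameter, 16 mm thick, about 75 g; starts lying balanced on the dome's crown. Origin at the centre of its underside, z along its axis (up).
- bar_tile: long fired-clay tile, 110 mm (its x) by 44 mm (its y) by 18 mm thick (its z), about 160 g, four low ribs across its top near the ends. Origin at the centre of its underside. It starts lying on the rack's slope, z square to the slope (30 degrees from vertical, leaning to the robot's right), x pointing up the slope.
- rack: fixed wooden drying rack, about 140 by 100 mm, 105 mm high: a board sloped 30 degrees, rising along the rack's x (roughly to the robot's left). Two slats 10 mm high, together 30 mm wide, carry the tile: its long sides overhang 7 mm, 10 mm above the board; a 12 mm lip holds its lower end. Origin at the centre of the foot; the tile's underside centre is 66 mm above it.
- dome: fixed plaster hump mould, 132 mm across, 62 mm high: upright sides up to 30 mm, then a smoothly domed top (curvature radius 85 mm). Origin at the centre of its foot, z up.
- dome_crown (a point): highest point of the dome, 62 mm above the work surface.
- ware_board: fixed square plywood board lying on the work surface, 130 by 130 mm, 12 mm thick. Origin at the centre of its underside, z up.
- board_top (a point): centre of the ware board's top face.
- bowl: bystander: white bowl, 100 mm across, 50 mm high, origin at the centre of its underside.
- jar: bystander: white lidded jar, 64 mm diameter, 90 mm high, origin at the centre of its underside.
- rib: bystander: flat wooden rib, 90 by 50 by 12 mm, origin at the centre of its underside.
Not all that is in view belongs to the job. Leave any blue or green look-alike of the disc alone. Leave any blue look-alike of the bar_tile alone.

How it is judged (in metres and radians):
On the way, in this order (a step that is already met when the one before it is completed fails the run):
1. the disc lies flat on the ware board, let go (horizontal distance between disc and board_top below 0.05 m and z of disc in the frame of board_top below 0.004 m and angle between disc's own z axis and vertical below 0.1 rad and contact force between disc and ware_board above 0.1 N and contact force between disc and the fingers below 0.05 N), for 0.2 s.
2. the tile rests on the dome, let go (horizontal distance between bar_tile and dome_crown below 0.02 m and contact force between bar_tile and dome above 0.1 N and contact force between bar_tile and the fingers below 0.05 N), for 0.3 s.
At the end, for the whole second after the job is handed in: The disc lies flat on the ware board, its centre within 50 mm of the board's centre; the long tile, let go and at rest, balances on the dome alone, ribbed side up, its centre within 20 mm of the crown and tilted less than 0.2 rad (11 degrees) (all of step 2 and horizontal distance between disc and board_top below 0.05 m and z of disc in the frame of board_top below 0.004 m and angle between disc's own z axis and vertical below 0.1 rad and contact force between disc and ware_board above 0.1 N and height (world z) of bar_tile above 0.055 m and angle between bar_tile's own z axis and vertical below 0.2 rad and linear speed of each of bar_tile, disc below 0.03 m/s); the robot touches nothing.
It fails at once if the bowl, the jar or the rib is knocked (moved more than 15 mm) (distance of any of bowl, jar, rib from where it was at the start of the episode above 0.015 m).
It fails at once if the tile strikes the dome hard (over 40 N) (contact force between bar_tile and dome above 40 N).
It fails at once if the tile is dropped onto the dome (falls free, from more than about 10 mm) (linear speed of bar_tile above 0.45 m/s and horizontal distance between bar_tile and dome_crown below 0.03 m and contact force between bar_tile and the fingers below 0.05 N).
It also fails if it takes over 61 s, if anything falls off the work surface, if the arm or the gripper's body presses on something with over 40 N, if the wrist force passes 120 N, or if a joint passes its speed limit or range.

### The arm

A 7-joint arm with a two-finger parallel gripper is mounted at the origin on the work surface. World frame = base frame: x ahead of the robot, y to its left, z up, the work surface at z = 0. Lengths are in m, angles in degrees, forces in N, time in s.
With the tool pointing down it reaches from about 0.35 to 0.9 m from the base axis. Payload 8.1 kg.
Tool frame: the origin (TCP) lies on the centre line of the jaws, within the pads' length; the fingertips stand env.tip_reach ahead of it and the grasp point (between the pads) lies 8 mm behind it (env.tip_reach is the distance from the TCP to the fingertips, in m); z points along the fingers, y is the direction in which the jaws open and shut (so a half turn about z gives the same grasp; the last joint's range is limited). The gripper opens to 92 mm and grips with 3 to 60 N. Pads are 19 mm wide; open, the fingers measure 130 mm over their backs; the gripper's body (75 mm by 190 mm) begins 47 mm behind the grasp point.
Start: joints at [60.298, 24.895, 1.432, 90.138, -0.665, 64.973, -4.303], TCP at [0.252, -0.572, 0.238] pointing down, gripper open.
Joint ranges: [-149.89, 149.89], [-25.12, 119.58], [-72.63, 75.52], [4.76, 147.25], [-75.54, 255.54], [6.69, 114.76], [-157.13, 157.13]. Speed limits (degrees/s): [127.2, 127.2, 172.46, 172.46, 180, 180, 180].

### API

Orientations are given as a 3x3 rotation matrix whose columns are the frame's x, y, z axes.
In Python, from bench import env gives the robot as it stands.
- The arm moves only by the shell command python3 -m creep 'ROWS' [FORCE]. ROWS is JSON, a list of rows, each a list of 7 numbers: the shift along the tool's x, y, z in units of 20 cm (1.0 is 20 cm), then the turn, a rotation vector about the tool's x, y, z in units of 90 degrees (1.0 is 90 degrees), then the gripper's target within -1 to 1 (fully open at 1, half-way at 0, shut at -1). In form: [[x, y, z, ax, ay, az, claw], ...]. A call has 1 to 5 rows; each row is the pose to reach, as a shift and turn from the pose measured when the call began, along the tool's axes at that moment; what a row does not reach only later rows make up. A row lasts 1/12 s, in which the tool goes at most 41.7 mm and 7.16 degrees, less where a joint would pass 70% of its speed; a pose out of reach is approached as far as the arm can. A call with a number of a shift or a turn outside -1 to 1 is refused whole. A call with a gripper value outside its range is refused whole. The fingers move at their own pace and stop on an object; FORCE is the grip in N (left out, the last holds). Time passes only in rows, so rows that repeat a pose let the fingers close. It gives the time, the measured TCP pose, the force and the opening at its end, in the units of the state.
- env.read_state(): the state, without advancing time (a new reading comes with each control period).
- env.get_image(name): name is "side" or "top" or "wrist"; returns the picture (480x640x3 uint8, red, green, blue); there is no depth.
- env.get_calibration(name): a dict with "K" (3x3 intrinsics, pixels), "R" (3x3) and "t" (3): a world point X has camera coordinates R X + t; the wrist camera has in their place "T_tool_cam" (4x4, takes a point from camera to tool coordinates, whose origin is the TCP and whose axes are the flange's). Camera axes: x right, y down, z forward; pixel columns grow to the right and rows downward; lengths in m; the calibration is good to about 2 mm. A picture is of the moment at which its call begins: read the wrist's pose just before it. get_calibration takes no time and is no camera call.
- env.finish_job(): hands the job in, once; it reports no verdict.
The state is a dict: "time_s": time; "joint_pos": joint angles; "joint_velocities": joint speeds; "joint_efforts": joint torques, N m; "tool_pos": TCP position; "ee_rot": TCP orientation; "contact_force": force on the tool from outside, world axes, zero at the start; "torque": the same for the moment, N m; "opening": finger opening in m.
Only numpy, scipy, OpenCV 4.12 (cv2) and the standard library are available. Lean on these libraries where they do the work, as an engineer would, in place of code of your own. Each camera call takes 0.05 s, during which the arm holds its last target. There are 200 camera calls.

## Working session

There is one attempt and no reset: what is moved stays moved. The work goes in short steps, Python scripts to look and compute and a shell command to move; the robot and the scene stay as the last step left them, time stands still between calls to the robot, and variables do not carry over. Pictures are saved under pics/ and viewed, about 8 in all and at most 12, crops included, and the job is handed in when it is done.

```bash
mkdir -p pics; ls; python3 - <<'E'
from bench import env
import cv2,numpy as np
s=env.read_state();print(s['time_s'],s['tool_pos'],np.round(s['ee_rot'],3),s['opening'],env.tip_reach)
for n in ['top','side']:
    cv2.imwrite(f'pics/{n}0.png',env.get_image(n)[:,:,::-1]);c=env.get_calibration(n);print(n,np.array(c['K']).tolist(),np.round(c['R'],4).tolist(),c['t'])
print(env.get_calibration('wrist'))
E
```

```text
pics
0.0 [ 0.25219869 -0.57129102  0.23692577] [[ 0.915  0.404 -0.001]
 [ 0.404 -0.915  0.001]
 [-0.    -0.002 -1.   ]] 0.0917287671124684 0.011
top [[515.0989641233691, 0.0, 320.2314449725874], [0.0, 515.0989641233691, 230.94110815859779], [0.0, 0.0, 1.0]] [[0.0254, -0.9997, 0.0069], [-0.9972, -0.0258, -0.0703], [0.0705, -0.0051, -0.9975]] [0.01113393 0.57795289 1.11741588]
side [[492.7843296596841, 0.0, 317.3627671483989], [0.0, 492.7843296596841, 242.29798448076096], [0.0, 0.0, 1.0]] [[-0.8772, -0.4801, 0.0003], [-0.2942, 0.5369, -0.7907], [0.3794, -0.6937, -0.6122]] [0.51473479 0.24166134 0.9037598 ]
{'K': array([[382.7625166 ,   0.        , 317.38101951],
       [  0.        , 382.7625166 , 244.20704539],
       [  0.        ,   0.        ,   1.        ]]), 'T_tool_cam': array([[-9.47970545e-04, -9.60871009e-01, -2.76994595e-01,
         7.46537450e-02],
       [ 9.99999183e-01, -1.14852452e-03,  5.61794866e-04,
        -2.80789263e-04],
       [-8.57947483e-04, -2.76993836e-01,  9.60871312e-01,
        -1.47460462e-01],
       [ 0.00000000e+00,  0.00000000e+00,  0.00000000e+00,
         1.00000000e+00]])}
```

View pics/top0.png

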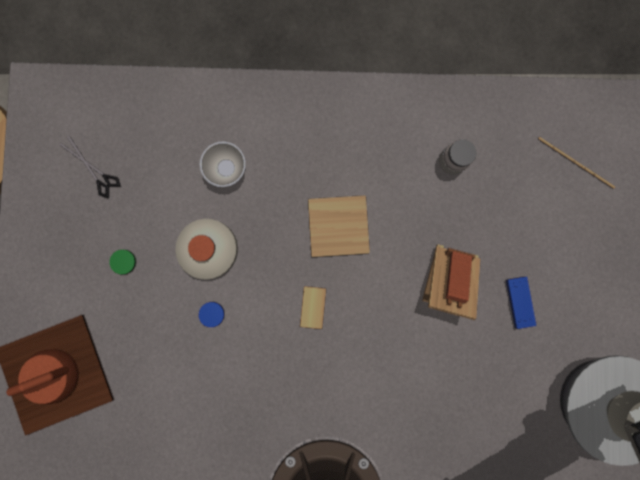

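View pics/side0.png

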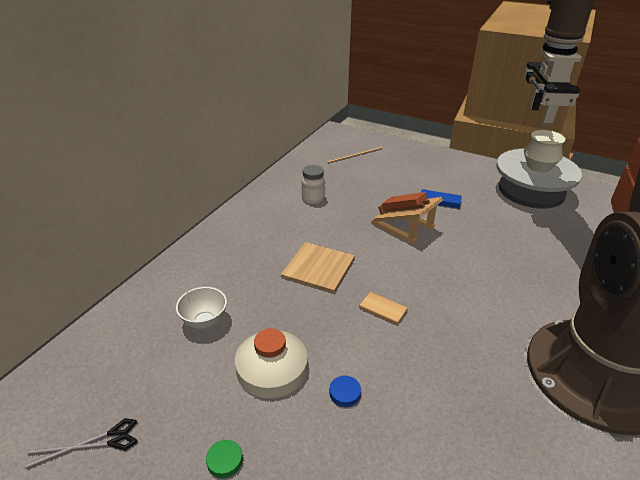

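The disc is the red one on the dome, at top (202,248) and side (270,342). The blue (211,314) and green (122,262) discs are look-alikes. The tile is the red bar on the rack, at top (459,276) and side (403,204); the blue bar at (521,302) is a look-alike. I'll confirm this in one enlarged crop, which should also show which way the slope runs.

```bash
python3 - <<'E'
import cv2,numpy as np
t=cv2.imread('pics/top0.png');s=cv2.imread('pics/side0.png')
def c(i,x,y,w,h): return cv2.resize(i[y:y+h,x:x+w],(400,300),interpolation=cv2.INTER_CUBIC)
a=np.vstack([np.hstack([c(t,410,230,100,100*3//4+20),c(s,360,180,100,75)]),np.hstack([c(t,160,205,100,75),c(s,220,320,100,75)])])
cv2.imwrite('pics/crop0.png',a)
E
```

```text
(no output)
```

View pics/crop0.png

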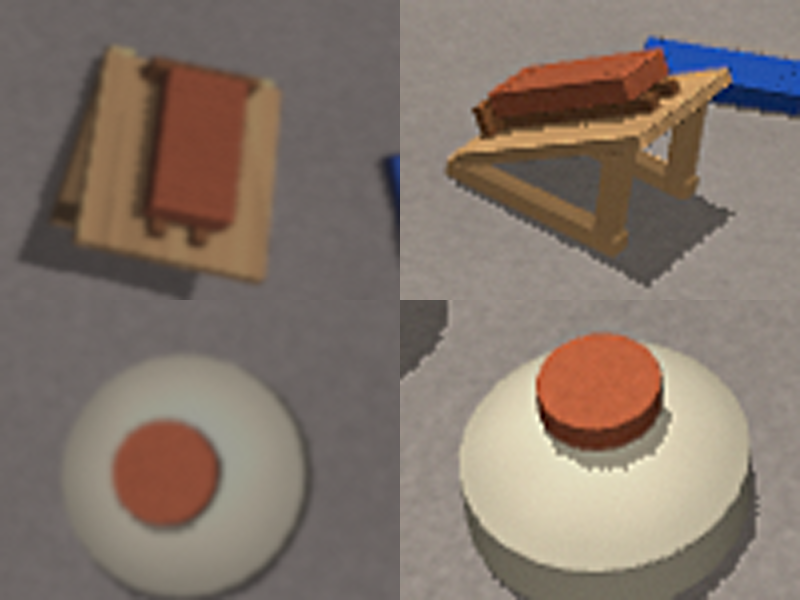

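The crop confirms both picks. It also shows the rack's slope rising toward the robot (the bottom of the top view), with the lip at the far end, so I'll go by the image rather than the text. Next I'll fit silhouettes in both views.

```bash
cat > fit.py <<'E'
import cv2,numpy as np,sys
from scipy.optimize import minimize
from scipy.spatial.transform import Rotation as Ro
from bench import env
C={n:env.get_calibration(n) for n in('top','side')}
def proj(n,X):
    c=C[n];p=(np.asarray(c['R'])@np.asarray(X).T).T+np.asarray(c['t']).ravel();q=p@np.asarray(c['K']).T;return q[:,:2]/q[:,2:]
def box(a,b,h):return np.array([[i*a/2,j*b/2,k] for i in(-1,1) for j in(-1,1) for k in(0,h)])
th=np.linspace(0,2*np.pi,60)
def ring(r,z):return np.c_[r*np.cos(th),r*np.sin(th),0*th+z]
dome=np.vstack([ring(.066,0)]+[ring(np.sqrt(max(0,.085**2-(z+.023)**2)) if z>.035 else .066,z) for z in(.03,.036,.042,.048,.054,.058,.061)])
def hullmask(n,X,win,S=6):
    x,y,w,h=win;m=np.zeros((h*S,w*S),np.uint8)
    p=(proj(n,X)+.5-[x,y])*S-.5
    cv2.fillConvexPoly(m,cv2.convexHull(p.astype(np.float32)).round().astype(np.int32),255)
    return cv2.resize(m,(w,h),interpolation=cv2.INTER_AREA)/255.
def fit(masks,wins,model,x0,pose,step):
    def cost(v):
        return sum(np.abs(hullmask(n,pose(v,model),wins[n])-masks[n]).sum()/masks[n].sum() for n in masks)
    s=np.vstack([x0]+[np.array(x0)+np.eye(len(x0))[i]*step[i] for i in range(len(x0))])
    r=minimize(cost,x0,method='Nelder-Mead',options=dict(initial_simplex=s,maxiter=600,xatol=1e-5,fatol=1e-5));return r.x,r.fun
def mask(img,win,f):
    x,y,w,h=win;hsv=cv2.cvtColor(img[y:y+h,x:x+w],cv2.COLOR_BGR2HSV).astype(int)
    m=f(hsv[...,0],hsv[...,1],hsv[...,2]).astype(np.uint8)
    k,l,st,_=cv2.connectedComponentsWithStats(m);return (l==1+np.argmax(st[1:,4])).astype(float)
E
cat > m1.py <<'E'
from fit import *
I={n:cv2.imread(f'pics/{n}0.png') for n in C}
red=lambda h,s,v:((h<10)|(h>174))&(s>130)&(v>60)
def run(name,wins,f,model,x0,pose,step):
    ms={n:mask(I[n],wins[n],f) for n in wins}
    x,c=fit(ms,wins,model,x0,pose,step);print(name,np.round(x,4),'cost',round(c,3),[int(m.sum()) for m in ms.values()])
def up(v,m):return m+v[:3]
def yaw(v,m):return (Ro.from_euler('z',v[3]).as_matrix()@m.T).T+v[:3]
def tilt(v,m):return (Ro.from_euler('ZY',[v[3],v[4]]).as_matrix()@m.T).T+v[:3]
def ground(px,z,n='top'):
    c=C[n];d=np.linalg.solve(np.asarray(c['K'])@c['R'],[*px,1]);o=-np.asarray(c['R']).T@np.asarray(c['t']).ravel();return o+d*(z-o[2])/d[2]
for px,z in [((201.3,248.3),.07),((206,249),.03),((339,226),.012),((459,276),.08)]:print(px,ground(px,z).round(3))
st=[.01,.01,.01,.1,.1]
run('disc',dict(top=(180,225,50,50),side=(245,320,50,50)),red,np.vstack([ring(.028,0),ring(.028,.016)]),[*ground((201.3,248.3),.07)[:2],.062],up,st[:3])
run('tile',dict(top=(435,235,50,85),side=(370,185,70,40)),red,box(.11,.044,.018),[*ground((459,276),.075)[:2],.066,np.pi-.1,-.52],tilt,st)
run('dome',dict(top=(165,210,85,80)),lambda h,s,v:((v>105)&(h>14))|((s>130)&(h<10)),dome,[*ground((206,249),.03)[:2],0],lambda v,m:up(np.r_[v[:2],0],m),st[:3])
run('board',dict(top=(300,185,80,85),side=(275,235,90,65)),lambda h,s,v:(s>75)&(h<30),box(.13,.13,.012),[*ground((339,226),.0)[:2],0,0.05],yaw,st[:4])
for n,p,z in [('bowl',(222,165),.04),('jar',(455,158),.06),('rib',(313,308),.01)]:print(n,ground(p,z).round(3))
E
python3 m1.py
```

```text
(201.3, 248.3) [0.531 0.275 0.07 ]
(206, 249) [0.531 0.274 0.03 ]
(339, 226) [ 0.59  -0.016  0.012]
(459, 276) [ 0.487 -0.265  0.08 ]
disc [0.5331 0.2742 0.0605] cost 0.375 [492, 705]
tile [ 0.4827 -0.2637  0.0682  2.8333 -0.5465] cost 0.257 [1017, 447]
dome [ 0.5328  0.277  -0.0022] cost 0.086 [2775]
board [ 0.5911 -0.0138  0.0022  0.0881] cost 0.073 [3358, 2297]
bowl [0.715 0.245 0.04 ]
jar [ 0.74 -0.26  0.06]
rib [0.407 0.038 0.01 ]
```

```bash
python3 -m creep '[[0.2,-0.1,-0.1,0,0,0,1],[0.4,-0.2,-0.2,0,0,0,1],[0.6,-0.3,-0.25,0,0,0,1],[0.8,-0.4,-0.3,0,0,0,1],[0.9,-0.5,-0.3,0,0,0,1]]'
python3 -m creep '[[0.2,-0.15,0,0,0,0.08,1],[0.35,-0.3,0,0,0,0.16,1],[0.45,-0.4,0,0,0,0.24,1],[0.45,-0.5,0,0,0,0.32,1],[0.45,-0.5,0,0,0,0.32,1]]'
cat > look.py <<'E'
import sys,cv2,numpy as np
from bench import env
def look(name):
    s=env.read_state();im=env.get_image('wrist');T=np.eye(4);T[:3,:3]=s['ee_rot'];T[:3,3]=s['tool_pos']
    c=env.get_calibration('wrist');W=np.linalg.inv(T@np.array(c['T_tool_cam']))
    cv2.imwrite(f'pics/{name}.png',im[:,:,::-1]);np.savez(f'pics/{name}.npz',K=c['K'],R=W[:3,:3],t=W[:3,3],T=T)
    print(name,s['time_s'],np.round(s['tool_pos'],4),np.round(s['ee_rot'],3).tolist(),'q',np.round(s['joint_pos'],1))
if __name__=='__main__':look(sys.argv[1])
E
python3 look.py w1
```

```text
time_s: 0.52
tool_pos: [0.3744, -0.4134, 0.2973]
ee_rot: [[0.915, 0.404, 0.001], [0.404, -0.915, 0.0], [0.001, 0.0, -1.0]]
contact_force: [1.3, 0.1, 0.5]
opening: 0.0918
time_s: 0.93
tool_pos: [0.4172, -0.2793, 0.2971]
ee_rot: [[0.996, -0.087, 0.0], [-0.087, -0.996, 0.003], [-0.0, -0.003, -1.0]]
contact_force: [0.6, -0.3, -0.7]
opening: 0.0916
w1 0.9333 [ 0.4172 -0.2793  0.2971] [[0.996, -0.087, 0.0], [-0.087, -0.996, 0.003], [-0.0, -0.003, -1.0]] q [ 30.2  10.9  -2.8 101.5   0.4  67.7 -67.8]
```

View pics/w1.png

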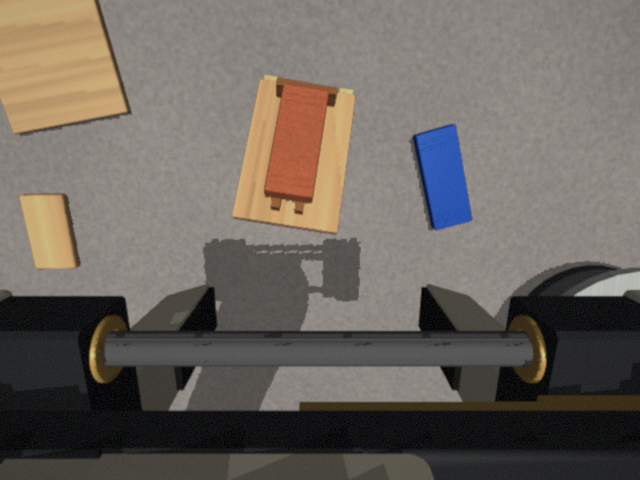

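The wrist view shows the tile on the rack from (305,85) to (290,198), with the low end and lip at the far side and the blue look-alike at (442,177). Next I'll fit the tile in all three views, then move on to the disc.

```bash
cat > m2.py <<'E'
from fit import *
red=lambda h,s,v:((h<10)|(h>174))&(s>130)&(v>60)
def tilt(v,m):return (Ro.from_euler('ZY',[v[3],v[4]]).as_matrix()@m.T).T+v[:3]
def add(n):C[n]=dict(np.load(f'pics/{n}.npz'))
if __name__=='__main__':
    add('w1');I={n:cv2.imread(f'pics/{n if n=="w1" else n+"0"}.png') for n in C}
    W=dict(w1=(250,70,100,140),top=(435,235,50,85),side=(370,185,70,40))
    ms={n:mask(I[n],W[n],red) for n in W}
    for sub in (['w1'],['w1','top'],['w1','side'],['w1','top','side']):
        x,c=fit({k:ms[k] for k in sub},W,box(.11,.044,.018),[.483,-.264,.068,2.95,-.52],tilt,[.01,.01,.01,.1,.1]);print(sub,np.round(x,4),round(c,3))
E
python3 m2.py
```

```text
['w1'] [ 0.4816 -0.2638  0.05    2.889  -0.4829] 0.021
['w1', 'top'] [ 0.4818 -0.2648  0.0623  2.8913 -0.5635] 0.176
['w1', 'side'] [ 0.4827 -0.2646  0.0675  2.863  -0.5519] 0.219
['w1', 'top', 'side'] [ 0.4824 -0.2642  0.0678  2.8717 -0.5573] 0.361
```

```bash
python3 -m creep '[[0.1,-0.2,0,0,0,0,1],[0.2,-0.4,0,0,0,0,1],[0.3,-0.6,0,0,0,0,1],[0.3,-0.8,0,0,0,0,1],[0.3,-1,0,0,0,0,1]]'
python3 -m creep '[[0,-0.2,0,0,0,0,1],[0,-0.4,0,0,0,0,1],[0,-0.6,0,0,0,0,1],[0,-0.8,0,0,0,0,1],[0,-1,0,0,0,0,1]]'
python3 -m creep '[[0,-0.2,0,0,0,0,1],[0,-0.4,0,0,0,0,1],[0,-0.5,0,0,0,0,1],[0,-0.6,0,0,0,0,1],[0,-0.6,0,0,0,0,1]]'
python3 look.py w2
```

```text
time_s: 1.4
tool_pos: [0.4942, -0.0953, 0.2971]
ee_rot: [[0.996, -0.087, 0.0], [-0.087, -0.996, 0.001], [0.0, -0.001, -1.0]]
contact_force: [0.1, -0.3, -0.1]
opening: 0.0918
time_s: 1.82
tool_pos: [0.5118, 0.105, 0.2972]
ee_rot: [[0.996, -0.087, 0.0], [-0.087, -0.996, 0.001], [0.0, -0.001, -1.0]]
contact_force: [1.2, -0.3, -0.5]
opening: 0.0917
time_s: 2.23
tool_pos: [0.5219, 0.2288, 0.2967]
ee_rot: [[0.997, -0.081, -0.001], [-0.081, -0.997, 0.003], [-0.001, -0.003, -1.0]]
contact_force: [0.0, 0.6, 0.2]
opening: 0.0922
w2 2.2333 [0.5219 0.2288 0.2967] [[0.997, -0.081, -0.001], [-0.081, -0.997, 0.003], [-0.001, -0.003, -1.0]] q [ -14.    18.9  -20.2   91.7    6.6   70.6 -130. ]
```

View pics/w2.png

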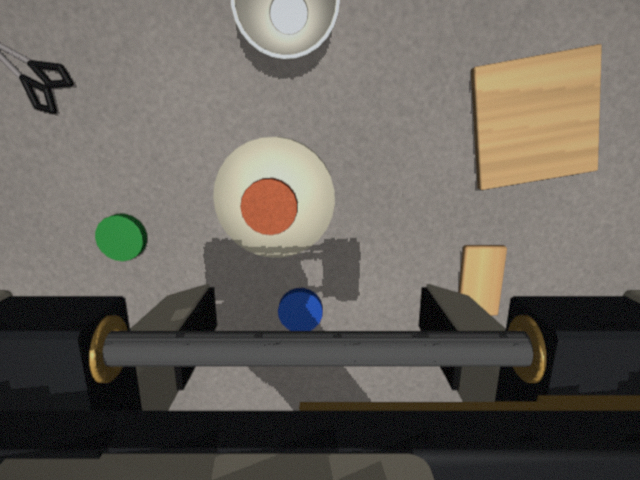

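The wrist view shows the red disc at (269,207) on the dome at (274,195), with the bowl at (288,15) well clear. Next I'll fit the disc and dome together.

```bash
cat > m3.py <<'E'
from m2 import *
add('w2');I={n:cv2.imread(f'pics/{n if n=="w2" else n+"0"}.png') for n in C}
up=lambda v,m:m+v[:3]
d=np.vstack([ring(.028,0),ring(.028,.016)])
W=dict(w2=(230,165,80,80),top=(180,225,50,50),side=(245,320,50,50));ms={n:mask(I[n],W[n],red) for n in W}
for sub in (['w2'],['w2','top'],['w2','side'],['w2','top','side']):
    x,c=fit({k:ms[k] for k in sub},W,d,[.533,.274,.062],up,[.01]*3);print('disc',sub,x.round(4),round(c,3))
pl=lambda h,s,v:((v>105)&(h>14)&(s>25))|((s>130)&(h<10))
W=dict(w2=(205,130,140,110),top=(165,210,85,80));ms={n:mask(I[n],W[n],pl) for n in W}
# wrist view: lower part shaded, ignore rows below 235
for sub in (['w2'],['top'],['w2','top']):
    x,c=fit({k:ms[k] for k in sub},W,dome,[.533,.276],lambda v,m:m+np.r_[v,0],[.01]*2);print('dome',sub,x.round(4),round(c,3),[m.sum() for m in ms.values()])
W=dict(w2=(460,35,150,165),top=(300,185,80,85));wd=lambda h,s,v:(s>75)&(h<30);ms={n:mask(I[n],W[n],wd) for n in W}
x,c=fit(ms,W,box(.13,.13,.012),[.591,-.014,0,.088],lambda v,m:(Ro.from_euler('z',v[3]).as_matrix()@m.T).T+v[:3],[.01,.01,.01,.1]);print('board',x.round(4),round(c,3))
E
python3 m3.py
```

```text
disc ['w2'] [0.5281 0.2795 0.0404] 0.023
disc ['w2', 'top'] [0.53   0.2786 0.0466] 0.256
disc ['w2', 'side'] [0.5327 0.2755 0.0612] 0.259
disc ['w2', 'top', 'side'] [0.5327 0.2755 0.061 ] 0.494
dome ['w2'] [0.532  0.2766] 0.107 [np.float64(9705.0), np.float64(2547.0)]
dome ['top'] [0.5329 0.2773] 0.182 [np.float64(9705.0), np.float64(2547.0)]
dome ['w2', 'top'] [0.5325 0.2766] 0.291 [np.float64(9705.0), np.float64(2547.0)]
board [ 0.5907 -0.0143 -0.0017  0.0868] 0.041
```

```bash
python3 -m creep '[[0.02,-0.12,0.1,0,0,-0.07,1],[0.036,-0.24,0.25,0,0,-0.14,1],[0.036,-0.24,0.45,0,0,-0.21,1],[0.036,-0.24,0.6,0,0,-0.28,1],[0.036,-0.24,0.7,0,0,-0.28,1]]'
python3 look.py w3; python3 - <<'E'
from m2 import *
add('w3');I=cv2.imread('pics/w3.png');W=dict(w3=(160,60,340,260))
ms={n:mask(I,W[n],red) for n in W}
x,c=fit(ms,W,np.vstack([ring(.028,0),ring(.028,.016)]),[.533,.2755,.062],lambda v,m:m+np.r_[v,.062][:3],[.01]*2) if 0 else fit(ms,W,np.vstack([ring(.028,0),ring(.028,.016)]),[.533,.2755],lambda v,m:m+np.r_[v,.062],[.01]*2)
print('disc',x.round(4),c,ms['w3'].sum())
T=C['w3']['T'];print('delta units',(T[:3,:3].T@(np.r_[x,.074]-T[:3,3])/.2).round(3))
E
```

```text
time_s: 2.7
tool_pos: [0.5327, 0.2708, 0.1529]
ee_rot: [[0.935, 0.355, -0.004], [0.355, -0.935, -0.002], [-0.004, 0.0, -1.0]]
contact_force: [-0.7, -1.6, -1.0]
opening: 0.0917
w3 2.7 [0.5327 0.2708 0.1529] [[0.935, 0.355, -0.004], [0.355, -0.935, -0.002], [-0.004, 0.0, -1.0]] q [ -15.1   29.4  -24.3   98.1   14.1   55.8 -113.9]
disc [0.5305 0.2761] 0.10328343968815654 6001.0
delta units [ 0.001 -0.029  0.395]
```

```bash
python3 -m creep '[[0,-0.029,0.1,0,0,0,1],[0,-0.029,0.2,0,0,0,1],[0,-0.029,0.3,0,0,0,1],[0,-0.029,0.39,0,0,0,1],[0,-0.029,0.39,0,0,0,1]]'
python3 -m creep '[[0,0,0,0,0,0,0.6],[0,0,0,0,0,0,0.3],[0,0,0,0,0,0,0.1],[0,0,0,0,0,0,-0.1],[0,0,0,0,0,0,-0.1]]' 15
python3 -m creep '[[0,0,0,0,0,0,-0.4],[0,0,0,0,0,0,-0.4],[0,0,0,0,0,0,-0.4],[0,0,0,0,0,0,-0.4]]' 15
```

```text
time_s: 3.17
tool_pos: [0.5282, 0.2717, 0.0694]
ee_rot: [[0.938, 0.348, -0.012], [0.348, -0.938, -0.007], [-0.013, 0.003, -1.0]]
contact_force: [-1.3, -0.8, -0.4]
opening: 0.092
time_s: 3.58
tool_pos: [0.5288, 0.272, 0.0705]
ee_rot: [[0.938, 0.348, -0.01], [0.348, -0.938, -0.006], [-0.012, 0.003, -1.0]]
contact_force: [0.2, 0.1, 1.1]
opening: 0.063
time_s: 3.92
tool_pos: [0.5291, 0.2722, 0.0709]
ee_rot: [[0.938, 0.348, -0.009], [0.348, -0.938, -0.006], [-0.011, 0.002, -1.0]]
contact_force: [0.1, -0.2, 3.2]
opening: 0.0555
```

```bash
python3 -m creep '[[0,0,-0.05,0,0,0,-0.4],[0,0,-0.15,0,0,0,-0.4],[0,0,-0.3,0,0,0,-0.4],[0,0,-0.45,0,0,0,-0.4],[0,0,-0.5,0,0,0,-0.4]]'
python3 -m creep '[[0,0.1,0,0,0,0,-0.4],[-0.05,0.27,0,0,0,0,-0.4],[-0.1,0.44,0,0,0,0,-0.4],[-0.15,0.6,0,0,0,0,-0.4],[-0.2,0.75,0,0,0,0,-0.4]]'
python3 -m creep '[[0,0.18,0,0,0,0,-0.4],[0,0.35,0,0,0,0,-0.4],[0,0.5,0,0,0,0,-0.4],[0,0.6,0,0,0,0,-0.4],[0,0.65,0,0,0,0,-0.4]]'
python3 - <<'E'
from bench import env;import numpy as np
s=env.read_state();print((s['ee_rot'].T@(np.array([.591,-.014,.035])-s['tool_pos'])/.2).round(3),s['tool_pos'],s['opening'])
E
```

```text
time_s: 4.33
tool_pos: [0.5314, 0.2741, 0.1757]
ee_rot: [[0.938, 0.348, -0.005], [0.348, -0.938, -0.003], [-0.006, 0.001, -1.0]]
contact_force: [-0.1, -0.3, 0.3]
opening: 0.0555
time_s: 4.75
tool_pos: [0.5457, 0.1174, 0.1762]
ee_rot: [[0.938, 0.348, -0.005], [0.348, -0.938, -0.004], [-0.006, 0.002, -1.0]]
contact_force: [0.6, 0.1, -0.7]
opening: 0.0557
time_s: 5.17
tool_pos: [0.5914, -0.0086, 0.1763]
ee_rot: [[0.939, 0.343, -0.006], [0.343, -0.939, -0.005], [-0.007, 0.003, -1.0]]
contact_force: [0.6, -0.6, -0.5]
opening: 0.0554
[-0.006  0.023  0.707] [ 0.59135901 -0.00856222  0.1762826 ] 0.05542087857954869
```

```bash
python3 -m creep '[[0,0.02,0.18,0,0,0,-0.4],[0,0.02,0.36,0,0,0,-0.4],[0,0.02,0.54,0,0,0,-0.4],[0,0.02,0.64,0,0,0,-0.4],[0,0.02,0.68,0,0,0,-0.4]]'
python3 -m creep '[[0,0,0,0,0,0,-0.4],[0,0,0,0,0,0,-0.4]]'
```

```text
time_s: 5.58
tool_pos: [0.5892, -0.0121, 0.0369]
ee_rot: [[0.939, 0.345, -0.011], [0.345, -0.939, -0.005], [-0.012, 0.001, -1.0]]
contact_force: [-1.0, -0.2, -1.2]
opening: 0.0555
time_s: 5.75
tool_pos: [0.589, -0.011, 0.0372]
ee_rot: [[0.938, 0.346, -0.012], [0.346, -0.938, -0.004], [-0.013, -0.0, -1.0]]
contact_force: [-0.2, -0.1, -0.2]
opening: 0.0556
```

```bash
python3 -m creep '[[0,0,0.03,0,0,0,-0.4],[0,0,0.055,0,0,0,-0.4],[0,0,0.055,0,0,0,-0.4],[0,0,0.055,0,0,0,-0.4]]'
python3 -m creep '[[0,0,0,0,0,0,0.2],[0,0,0,0,0,0,0.4],[0,0,0,0,0,0,0.8],[0,0,0,0,0,0,1],[0,0,0,0,0,0,1]]'
python3 -m creep '[[0,0,-0.1,0,0,0,1],[0,0,-0.3,0,0,0,1],[0,0,-0.5,0,0,0,1],[0,0,-0.65,0,0,0,1],[0,0,-0.7,0,0,0,1]]'
python3 look.py w4; python3 - <<'E'
from m2 import *
add('w4');I=cv2.imread('pics/w4.png');W=dict(w4=(160,60,340,260))
ms={n:mask(I,W[n],red) for n in W}
x,c=fit(ms,W,np.vstack([ring(.028,0),ring(.028,.016)]),[.589,-.011,.012],lambda v,m:m+v,[.01]*3)
print('disc',x.round(4),c,ms['w4'].sum())
E
```

```text
time_s: 6.08
tool_pos: [0.5891, -0.0111, 0.0266]
ee_rot: [[0.938, 0.346, -0.012], [0.346, -0.938, -0.004], [-0.013, 0.0, -1.0]]
contact_force: [0.3, 0.1, -0.5]
opening: 0.0557
time_s: 6.5
tool_pos: [0.5892, -0.0112, 0.0267]
ee_rot: [[0.938, 0.346, -0.011], [0.346, -0.938, -0.004], [-0.012, 0.0, -1.0]]
contact_force: [0.5, -0.6, -0.5]
opening: 0.0779
time_s: 6.92
tool_pos: [0.5932, -0.01, 0.1719]
ee_rot: [[0.938, 0.346, -0.004], [0.346, -0.938, -0.004], [-0.005, 0.002, -1.0]]
contact_force: [0.1, -0.8, -0.3]
opening: 0.0916
w4 6.9167 [ 0.5932 -0.01    0.1719] [[0.938, 0.346, -0.004], [0.346, -0.938, -0.004], [-0.005, 0.002, -1.0]] q [ 11.1  27.5 -22.   97.7  12.1  57.4 -84.9]
disc [ 0.5897 -0.0109 -0.003 ] 0.03405674513026246 3651.0
```

View pics/w4.png

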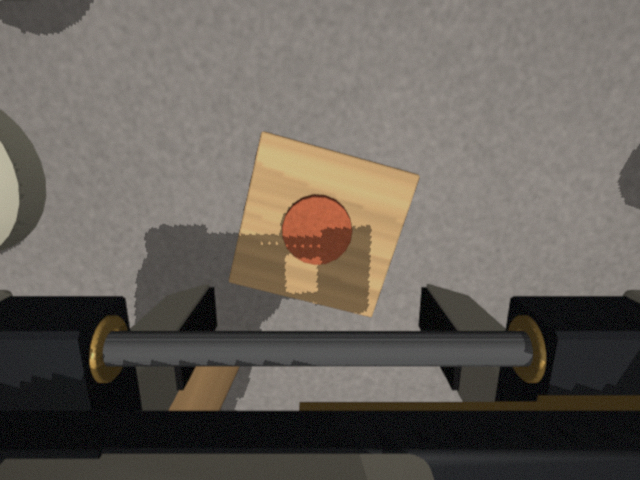

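The disc lies flat and central on the board, at (317,230). Now the tile.

```bash
python3 -m creep '[[-0.1,0.17,-0.1,0,0,0.078,1],[-0.2,0.34,-0.2,0,0,0.156,1],[-0.3,0.51,-0.3,0,0,0.234,1],[-0.4,0.68,-0.3,0,0,0.312,1],[-0.5,0.85,-0.3,0,0,0.39,1]]'
cat > tgt.py <<'E'
import numpy as np
from bench import env
from scipy.spatial.transform import Rotation as Ro
s=env.read_state();R=np.array(s['ee_rot'])
def go(p,Rt):
    print('shift',(R.T@(np.array(p)-s['tool_pos'])/.2).round(3),'turn',(Ro.from_matrix(R.T@Rt).as_rotvec()/(np.pi/2)).round(3),'q',np.round(s['joint_pos'],1),'t',s['time_s'])
def tile(c,psi,off,sl=np.pi/6):
    Rt=Ro.from_euler('ZY',[psi,-sl]).as_matrix();go(np.array(c)+off*Rt[:,2],Rt@np.diag([-1,1,-1]))
E
python3 -c "
from tgt import *
tile([.482,-.264,.067],2.885,.10)"
```

```text
time_s: 7.38
tool_pos: [0.5591, -0.2014, 0.2334]
ee_rot: [[0.965, -0.262, -0.002], [-0.262, -0.965, -0.005], [-0.001, 0.005, -1.0]]
contact_force: [1.4, -0.5, -0.8]
opening: 0.0919
shift [-0.04   0.399  0.401] turn [ 0.002 -0.333 -0.006] q [ 23.   23.  -11.9  94.1   5.5  63.5 -95.6] t 7.3833
```

```bash
python3 -m creep '[[-0.02,0.1,0,0,-0.07,0,1],[-0.04,0.2,0,0,-0.14,0,1],[-0.04,0.3,0.1,0,-0.21,0,1],[-0.04,0.4,0.2,0,-0.28,0,1],[-0.04,0.4,0.3,0,-0.333,0,1]]'
python3 -m creep '[[0,0,0,0,0,0,1],[0,0,0,0,0,0,1]]'
python3 look.py w5;python3 - <<'E'
from m2 import *
add('w5');I={'w5':cv2.imread('pics/w5.png'),'w1':cv2.imread('pics/w1.png')};add('w1');W=dict(w5=(160,40,340,250),w1=(250,70,100,140))
ms={n:mask(I[n],W[n],red) for n in W}
for sub in (['w5'],['w5','w1']):
    x,c=fit({k:ms[k] for k in sub},W,box(.11,.044,.018),[.482,-.264,.067,2.885,-.524],tilt,[.01,.01,.01,.1,.1]);print(sub,np.round(x,4),round(c,3))
x,c=fit(ms,W,box(.11,.044,.018),[.482,-.264,2.885],lambda v,m:tilt([v[0],v[1],.0665,v[2],-.5236],m),[.01,.01,.1]);print('fixed z,slope',np.round(x,4),round(c,3))
E
python3 -c "
from tgt import *
tile([.482,-.264,.067],2.885,.06)"
```

```text
time_s: 7.8
tool_pos: [0.5283, -0.282, 0.1718]
ee_rot: [[0.83, -0.267, -0.49], [-0.235, -0.964, 0.127], [-0.506, 0.01, -0.863]]
contact_force: [0.7, -1.0, -0.8]
opening: 0.092
time_s: 7.97
tool_pos: [0.527, -0.2823, 0.1675]
ee_rot: [[0.827, -0.268, -0.495], [-0.235, -0.963, 0.129], [-0.511, 0.01, -0.859]]
contact_force: [-0.4, 0.9, -0.1]
opening: 0.0921
w5 7.9667 [ 0.527  -0.2823  0.1675] [[0.827, -0.268, -0.495], [-0.235, -0.963, 0.129], [-0.511, 0.01, -0.859]] q [ 24.8  45.1  -7.1  71.2   7.   94.7 -88.7]
['w5'] [ 0.4758 -0.2623  0.0581  2.8879 -0.4698] 0.016
['w5', 'w1'] [ 0.4811 -0.2642  0.0644  2.8933 -0.5769] 0.114
fixed z,slope [ 0.4807 -0.2642  2.891 ] 0.124
shift [ 0.048 -0.03   0.27 ] turn [ 0.001  0.005 -0.011] q [ 24.8  44.9  -7.2  71.2   7.   94.7 -88.7] t 8.0167
```

View pics/w5.png

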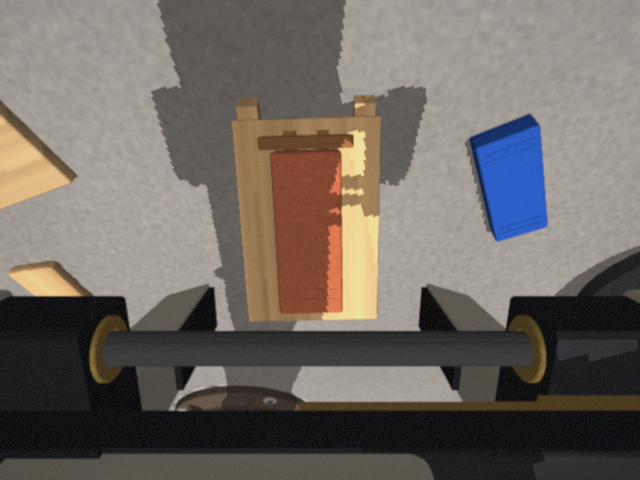

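```bash
python3 -m creep '[[0.02,-0.03,0.1,0,0,-0.01,1],[0.048,-0.03,0.2,0,0,-0.01,1],[0.048,-0.03,0.27,0,0,-0.01,1],[0.048,-0.03,0.27,0,0,-0.01,1],[0.048,-0.03,0.27,0,0,-0.01,1]]'
python3 -c "
from tgt import *
tile([.481,-.264,.066],2.889,.011)"
```

```text
time_s: 8.43
tool_pos: [0.5115, -0.2715, 0.1214]
ee_rot: [[0.836, -0.254, -0.487], [-0.22, -0.967, 0.126], [-0.503, 0.002, -0.864]]
contact_force: [0.1, 0.4, 0.2]
opening: 0.0917
shift [0.004 0.002 0.263] turn [-0.     0.002 -0.003] q [ 25.   45.5  -7.8  77.3   7.3  87.8 -89. ] t 8.4333
```

```bash
python3 -m creep '[[0.004,0,0.08,0,0,0,1],[0.004,0,0.16,0,0,0,1],[0.004,0,0.22,0,0,0,1],[0.004,0,0.25,0,0,0,1],[0.004,0,0.25,0,0,0,1]]'
python3 -m creep '[[0,0,0,0,0,0,1],[0,0,0,0,0,0,1]]'
python3 -c "
from tgt import *
tile([.481,-.264,.066],2.889,.011)"
python3 look.py w6;python3 - <<'E'
from m2 import *
add('w6');I=cv2.imread('pics/w6.png');cv2.imwrite('pics/w6c.png',I[:360])
E
```

```text
time_s: 8.85
tool_pos: [0.4879, -0.2654, 0.0789]
ee_rot: [[0.836, -0.254, -0.486], [-0.221, -0.967, 0.125], [-0.502, 0.002, -0.865]]
contact_force: [-0.4, 0.3, 0.2]
opening: 0.0919
time_s: 9.02
tool_pos: [0.4892, -0.2657, 0.0804]
ee_rot: [[0.838, -0.254, -0.483], [-0.221, -0.967, 0.124], [-0.499, 0.003, -0.867]]
contact_force: [0.7, 0.5, -0.1]
opening: 0.0918
shift [-0.001  0.002  0.028] turn [ 0.    -0.001 -0.003] q [ 25.6  46.   -8.   83.    7.8  81.4 -89.6] t 9.0167
w6 9.0167 [ 0.4892 -0.2657  0.0804] [[0.838, -0.254, -0.483], [-0.221, -0.967, 0.124], [-0.499, 0.003, -0.867]] q [ 25.6  46.   -8.   83.    7.8  81.4 -89.6]
```

View pics/w6c.png

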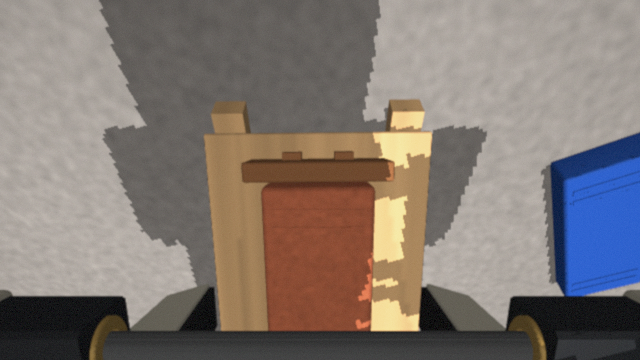

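The tile is centred between the jaws (col 318); its low top edge runs from (262,183) to (375,183). I'll check depth and position along the tile against that edge.

```bash
python3 - <<'E'
from m2 import *
add('w6');X=np.array([[-.055,y,.018] for y in(-.022,.022)])
for d in (-.004,0,.004):
  for a in (-.004,0,.004):
    Rt=Ro.from_euler('ZY',[2.889,-np.pi/6]).as_matrix();P=tilt([.481,-.264,.066,2.889,-np.pi/6],X)+Rt[:,2]*d+Rt[:,0]*a
    print(d,a,proj('w6',P).round(1).tolist())
E
```

```text
-0.004 -0.004 [[261.6, 175.6], [375.0, 174.9]]
-0.004 0 [[262.0, 186.0], [374.6, 185.3]]
-0.004 0.004 [[262.5, 196.2], [374.3, 195.5]]
0 -0.004 [[260.1, 176.7], [376.5, 176.0]]
0 0 [[260.6, 187.3], [376.2, 186.6]]
0 0.004 [[261.1, 197.8], [375.8, 197.1]]
0.004 -0.004 [[258.5, 177.9], [378.2, 177.1]]
0.004 0 [[259.0, 188.8], [377.8, 188.0]]
0.004 0.004 [[259.6, 199.5], [377.4, 198.8]]
```

```bash
python3 -m creep '[[0.006,0,0.02,0,0,0,1],[0.006,0,0.035,0,0,0,0.6],[0.006,0,0.035,0,0,0,0.3],[0.006,0,0.035,0,0,0,0.1],[0.006,0,0.035,0,0,0,0.05]]' 15
python3 -m creep '[[0,0,0,0,0,0,-0.1],[0,0,0,0,0,0,-0.3],[0,0,0,0,0,0,-0.6],[0,0,0,0,0,0,-0.6],[0,0,0,0,0,0,-0.6]]' 20
python3 -c "
from tgt import *
tile([.481,-.264,.066],2.889,.011)"
```

```text
time_s: 9.48
tool_pos: [0.4867, -0.2651, 0.0734]
ee_rot: [[0.838, -0.254, -0.484], [-0.221, -0.967, 0.125], [-0.5, 0.002, -0.866]]
contact_force: [-0.1, 0.2, -0.3]
opening: 0.0697
time_s: 9.9
tool_pos: [0.4867, -0.2651, 0.0733]
ee_rot: [[0.838, -0.254, -0.484], [-0.221, -0.967, 0.125], [-0.5, 0.003, -0.866]]
contact_force: [-0.1, 0.0, 0.3]
opening: 0.0437
shift [-0.007  0.002 -0.009] turn [ 0.    -0.    -0.003] q [ 25.6  46.2  -8.   83.6   7.9  80.6 -89.6] t 9.9
```

```bash
python3 -m creep '[[0,0,-0.03,0,0,0,-0.6],[0,0,-0.1,0,0,0,-0.6],[0,0,-0.25,0,0,0,-0.6],[0,0,-0.4,0,0,0,-0.6],[0,0,-0.5,0,0,0,-0.6]]' 25
python3 -m creep '[[0,0,-0.15,0,0.05,0,-0.6],[0,0,-0.3,0,0.12,0,-0.6],[0,0,-0.35,0,0.19,0,-0.6],[0,0,-0.35,0,0.26,0,-0.6],[0,0,-0.35,0,0.33,0,-0.6]]'
python3 -m creep '[[0,0,0,0,0,0,-0.6],[0,0,0,0,0,0,-0.6]]'
python3 look.py w7
```

```text
time_s: 10.32
tool_pos: [0.5368, -0.2778, 0.1625]
ee_rot: [[0.839, -0.254, -0.482], [-0.221, -0.967, 0.124], [-0.497, 0.002, -0.868]]
contact_force: [0.3, -0.3, -2.8]
opening: 0.0437
time_s: 10.73
tool_pos: [0.5719, -0.2867, 0.2253]
ee_rot: [[0.967, -0.253, 0.005], [-0.253, -0.967, -0.005], [0.006, 0.003, -1.0]]
contact_force: [0.6, 0.3, -3.3]
opening: 0.044
time_s: 10.9
tool_pos: [0.5702, -0.2866, 0.2265]
ee_rot: [[0.967, -0.254, 0.005], [-0.254, -0.967, -0.005], [0.006, 0.004, -1.0]]
contact_force: [0.6, 0.2, -1.4]
opening: 0.0438
w7 10.9 [ 0.5702 -0.2866  0.2265] [[0.967, -0.254, 0.005], [-0.254, -0.967, -0.005], [0.006, 0.004, -1.0]] q [ 29.1  27.1 -10.9  88.5   5.7  64.6 -87.7]
```

View pics/w7.png

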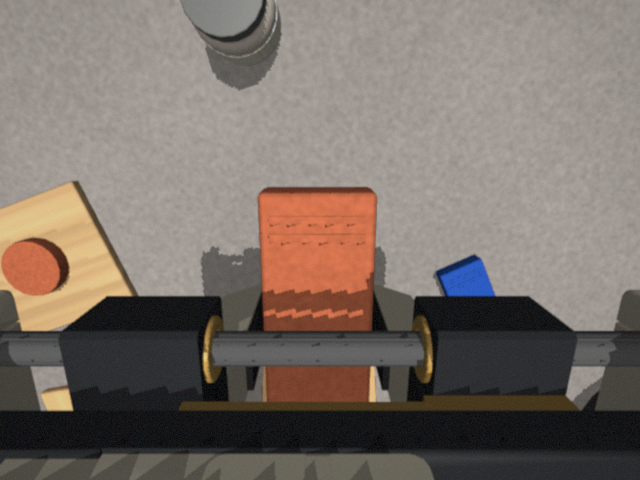

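The tile is held, ribs up, with its far edge at row ~188 and cols 260–376. I'll compare its edge taper with the pre-grip view to see whether it pitched in the grip.

```bash
python3 - <<'E'
from m2 import *
for n in ('w6','w7'):
    add(n);I=cv2.imread(f'pics/{n}.png');w=(220,150,200,180);m=mask(I,w,lambda h,s,v:((h<12)|(h>174))&(s>110)&(v>50))
    r=[(y+150,220+np.flatnonzero(m[y]).min(),220+np.flatnonzero(m[y]).max()) for y in range(180) if m[y].any()]
    print(n,[(int(a),int(b),int(c)) for a,b,c in r[:6]+r[10::12]])
T=C['w7']['T']
# predicted w7 for tile in tool frame: underside off below TCP, a along tool x (+ = fwd), pitch p about tool y
def pred(off,a,p):
    X=np.array([[sx*.055,sy*.022,z] for sx in(1,) for sy in(-1,1) for z in (-.018,0)]+[[.0,sy*.022,-.018] for sy in(-1,1)])
    X=X@Ro.from_euler('y',p,degrees=True).as_matrix().T+[a,0,off]
    return proj('w7',X@T[:3,:3].T+T[:3,3]).round(1).tolist()
for off,a,p in [(.011,0,0),(.011,0,4),(.011,0,-4),(.008,0,0),(.011,-.002,0)]:print(off,a,p,pred(off,a,p))
E
```

```text
w6 [(179, 355, 357), (180, 350, 358), (181, 283, 365), (182, 271, 367), (183, 269, 367), (184, 268, 368), (189, 262, 373), (201, 262, 373), (213, 262, 373), (225, 263, 372), (237, 264, 372), (249, 264, 372), (261, 265, 372), (273, 266, 372), (285, 266, 371), (297, 267, 371), (309, 268, 370), (321, 268, 370)]
w7 [(188, 267, 367), (189, 265, 370), (190, 263, 371), (191, 262, 372), (192, 261, 373), (193, 260, 374), (198, 258, 376), (210, 259, 375), (222, 259, 375), (234, 260, 374), (246, 260, 374), (258, 260, 374), (270, 261, 373), (282, 262, 372), (294, 262, 373), (306, 262, 372), (318, 263, 372)]
0.011 0 0 [[257.8, 189.4], [264.3, 183.3], [377.8, 189.3], [371.1, 183.2], [263.8, 324.8], [372.0, 324.7]]
0.011 0 4 [[256.4, 194.8], [263.1, 184.9], [379.3, 194.6], [372.4, 184.7], [263.9, 327.6], [371.9, 327.4]]
0.011 0 -4 [[259.2, 185.0], [265.5, 182.5], [376.3, 184.9], [369.9, 182.4], [263.7, 322.0], [372.1, 321.8]]
0.008 0 0 [[256.6, 190.6], [263.3, 184.3], [379.1, 190.4], [372.1, 184.1], [262.8, 328.4], [373.1, 328.3]]
0.011 -0.002 0 [[258.1, 194.8], [264.5, 188.2], [377.6, 194.7], [370.9, 188.1], [264.0, 329.3], [371.8, 329.1]]
```

```bash
python3 -m creep '[[-0.03,-0.1,0,0,0,-0.04,-0.6],[-0.09,-0.27,0,0,0,-0.09,-0.6],[-0.15,-0.45,0,0,0,-0.14,-0.6],[-0.21,-0.64,0,0,0,-0.2,-0.6],[-0.27,-0.82,0,0,0,-0.26,-0.6]]'
python3 -m creep '[[0,-0.18,0,0,0,-0.04,-0.6],[0,-0.36,0,0,0,-0.08,-0.6],[0,-0.54,0,0,0,-0.12,-0.6],[0,-0.72,0,0,0,-0.12,-0.6],[0,-0.88,0,0,0,-0.12,-0.6]]'
python3 -c "
from tgt import *
go([.532,.276,.2],Ro.from_euler('z',20,degrees=True).as_matrix()@np.diag([1,-1,-1]));print(s['tool_pos'],R.round(3).tolist())"
```

```text
time_s: 11.37
tool_pos: [0.562, -0.112, 0.2254]
ee_rot: [[0.988, 0.157, 0.003], [0.157, -0.988, -0.004], [0.002, 0.004, -1.0]]
contact_force: [1.0, 1.0, -2.5]
opening: 0.0441
time_s: 11.78
tool_pos: [0.5348, 0.0652, 0.2247]
ee_rot: [[0.94, 0.342, 0.001], [0.342, -0.94, -0.002], [0.0, 0.003, -1.0]]
contact_force: [-0.4, 0.2, -2.1]
opening: 0.0437
shift [ 0.347 -0.996  0.121] turn [ 0.002 -0.    -0.   ] q [  6.7  19.9 -25.4 101.6   9.8  60.6 -92.2] t 11.7833
[0.53481284 0.06520906 0.22472748] [[0.94, 0.342, 0.001], [0.342, -0.94, -0.002], [0.0, 0.003, -1.0]]
```

```bash
python3 -m creep '[[0,-0.15,0,0,0,0,-0.6],[0,-0.3,0,0,0,0,-0.6],[0,-0.45,0,0,0,0,-0.6],[0,-0.45,0,0,0,0,-0.6],[0,-0.45,0,0,0,0,-0.6]]'
python3 look.py w8; python3 - <<'E'
from m2 import *
add('w8');I=cv2.imread('pics/w8.png')
p=proj('w8',dome+[.5325,.277,0]);print(p.min(0),p.max(0))
cv2.polylines(I,[cv2.convexHull(p.astype(np.float32)).round().astype(np.int32)],True,(0,255,0),1)
cv2.imwrite('pics/w8o.png',I)
E
```

```text
time_s: 12.2
tool_pos: [0.5042, 0.153, 0.2246]
ee_rot: [[0.938, 0.347, 0.0], [0.347, -0.938, -0.001], [-0.0, 0.001, -1.0]]
contact_force: [0.9, -0.7, -2.2]
opening: 0.0437
w8 12.2 [0.5042 0.153  0.2246] [[0.938, 0.347, 0.0], [0.347, -0.938, -0.001], [-0.0, 0.001, -1.0]] q [  -1.4   19.2  -27.5  103.    10.1   60.3 -102.4]
[116.0013068   56.07708653] [273.78827985 215.22307713]
```

View pics/w8o.png

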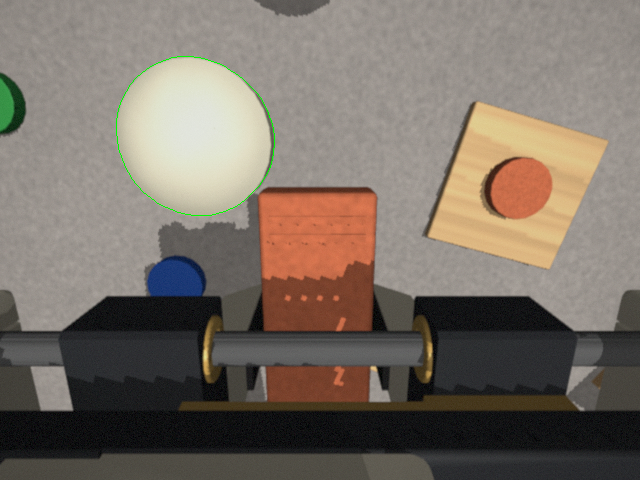

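The predicted dome outline matches the picture within a pixel or two, the tile hasn't shifted in the grip, and the disc is still flat on the board. Next I'll move over the crown and then down.

```bash
python3 -m creep '[[0.1,-0.15,0,0,0,0,-0.6],[0.2,-0.3,0,0,0,0,-0.6],[0.3,-0.45,0,0,0,0,-0.6],[0.348,-0.532,0,0,0,0,-0.6],[0.348,-0.532,0.05,0,0,0,-0.6]]'
python3 -m creep '[[0,0,0.1,0,0,0,-0.6],[0,0,0.25,0,0,0,-0.6],[0,0,0.4,0,0,0,-0.6],[0,0,0.5,0,0,0,-0.6],[0,0,0.5,0,0,0,-0.6]]'
python3 -m creep '[[0,0,0,0,0,0,-0.6],[0,0,0,0,0,0,-0.6]]'
python3 -c "
from tgt import *
go([.5325,.277,.073],Ro.from_euler('z',20,degrees=True).as_matrix()@np.diag([1,-1,-1]))"
```

```text
time_s: 12.67
tool_pos: [0.535, 0.2803, 0.2154]
ee_rot: [[0.938, 0.348, 0.002], [0.348, -0.938, 0.002], [0.003, -0.001, -1.0]]
contact_force: [-0.1, 0.2, -1.1]
opening: 0.0439
time_s: 13.08
tool_pos: [0.534, 0.2768, 0.1103]
ee_rot: [[0.938, 0.346, -0.005], [0.346, -0.938, -0.003], [-0.006, 0.001, -1.0]]
contact_force: [-0.1, -1.0, -2.9]
opening: 0.0434
time_s: 13.25
tool_pos: [0.5349, 0.2754, 0.1104]
ee_rot: [[0.939, 0.344, -0.006], [0.344, -0.939, -0.004], [-0.007, 0.002, -1.0]]
contact_force: [-0.2, -0.2, -0.5]
opening: 0.0437
shift [-0.007 -0.012  0.187] turn [0.001 0.004 0.001] q [ -14.8   32.9  -25.6   99.6   17.4   51.9 -117.6] t 13.25
```

Now I'll go down gently in small steps, watching the force.

```bash
python3 -m creep '[[-0.007,-0.012,0.04,0,0.004,0,-0.6],[-0.007,-0.012,0.08,0,0.004,0,-0.6],[-0.007,-0.012,0.12,0,0.004,0,-0.6],[-0.007,-0.012,0.14,0,0.004,0,-0.6],[-0.007,-0.012,0.14,0,0.004,0,-0.6]]'
python3 -m creep '[[0,0,0.01,0,0,0,-0.6],[0,0,0.02,0,0,0,-0.6],[0,0,0.02,0,0,0,-0.6]]'
python3 -c "
from tgt import *
go([.5325,.277,.073],Ro.from_euler('z',20,degrees=True).as_matrix()@np.diag([1,-1,-1]))"
```

```text
time_s: 13.67
tool_pos: [0.5319, 0.2767, 0.0813]
ee_rot: [[0.939, 0.344, -0.001], [0.344, -0.939, -0.003], [-0.002, 0.003, -1.0]]
contact_force: [-1.3, -0.1, -2.6]
opening: 0.0436
time_s: 13.92
tool_pos: [0.5318, 0.2766, 0.077]
ee_rot: [[0.939, 0.344, -0.002], [0.344, -0.939, -0.003], [-0.003, 0.003, -1.0]]
contact_force: [0.2, 0.3, -1.7]
opening: 0.0439
shift [ 0.004 -0.001  0.02 ] turn [0.002 0.002 0.001] q [ -15.8   34.9  -24.6  101.7   19.    47.7 -119.3] t 13.9167
```

```bash
python3 -m creep '[[0,0,0.005,0,0,0,-0.6],[0,0,0.01,0,0,0,-0.6],[0,0,0.01,0,0,0,-0.6]]'
python3 -m creep '[[0,0,0.004,0,0,0,-0.6],[0,0,0.008,0,0,0,-0.6],[0,0,0.008,0,0,0,-0.6]]'
```

```text
time_s: 14.17
tool_pos: [0.5318, 0.2766, 0.075]
ee_rot: [[0.939, 0.344, -0.002], [0.344, -0.939, -0.003], [-0.003, 0.003, -1.0]]
contact_force: [-0.7, 0.2, -2.0]
opening: 0.0436
time_s: 14.42
tool_pos: [0.5318, 0.2765, 0.0732]
ee_rot: [[0.939, 0.344, -0.002], [0.344, -0.939, -0.003], [-0.003, 0.003, -1.0]]
contact_force: [-0.7, -0.8, -1.6]
opening: 0.0436
```

```bash
python3 -m creep '[[0,0,0.006,0,0,0,-0.6],[0,0,0.006,0,0,0,-0.6],[0,0,0.006,0,0,0,-0.6]]'
python3 -m creep '[[0,0,0.006,0,0,0,-0.6],[0,0,0.006,0,0,0,-0.6],[0,0,0.006,0,0,0,-0.6]]'
```

```text
time_s: 14.67
tool_pos: [0.5317, 0.2765, 0.0719]
ee_rot: [[0.939, 0.344, -0.002], [0.344, -0.939, -0.004], [-0.003, 0.003, -1.0]]
contact_force: [0.2, 0.4, -2.5]
opening: 0.0438
time_s: 14.92
tool_pos: [0.5318, 0.2766, 0.0708]
ee_rot: [[0.939, 0.344, -0.002], [0.344, -0.939, -0.003], [-0.003, 0.003, -1.0]]
contact_force: [0.2, 0.6, -1.7]
opening: 0.0437
```

```bash
python3 -m creep '[[0,0,0.005,0,0,0,-0.6],[0,0,0.005,0,0,0,-0.6],[0,0,0.005,0,0,0,-0.6]]'
python3 -m creep '[[0,0,0.004,0,0,0,-0.6],[0,0,0.004,0,0,0,-0.6],[0,0,0.004,0,0,0,-0.6]]'
```

```text
time_s: 15.17
tool_pos: [0.5319, 0.2766, 0.0705]
ee_rot: [[0.939, 0.344, -0.001], [0.344, -0.939, -0.003], [-0.002, 0.003, -1.0]]
contact_force: [-1.8, -1.0, 5.8]
opening: 0.0436
time_s: 15.42
tool_pos: [0.5319, 0.2766, 0.0705]
ee_rot: [[0.939, 0.344, -0.001], [0.344, -0.939, -0.004], [-0.002, 0.003, -1.0]]
contact_force: [-3.0, -1.5, 7.1]
opening: 0.0436
```

```bash
python3 -m creep '[[0,0,-0.001,0,0,0,-0.6],[0,0,-0.001,0,0,0,-0.04],[0,0,-0.001,0,0,0,0],[0,0,-0.001,0,0,0,0.06],[0,0,-0.001,0,0,0,0.12]]' 8
python3 -m creep '[[0,0,0,0,0,0,0.3],[0,0,0,0,0,0,0.5],[0,0,0,0,0,0,0.6],[0,0,0,0,0,0,0.6]]'
python3 -c "
from bench import env;import cv2
cv2.imwrite('pics/s9.png',cv2.resize(env.get_image('side')[310:410,210:330,::-1],None,fx=5,fy=5,interpolation=3))"
```

```text
time_s: 15.83
tool_pos: [0.532, 0.2767, 0.0707]
ee_rot: [[0.939, 0.344, -0.001], [0.344, -0.939, -0.003], [-0.002, 0.003, -1.0]]
contact_force: [0.0, 0.5, 0.3]
opening: 0.0505
time_s: 16.17
tool_pos: [0.532, 0.2767, 0.0707]
ee_rot: [[0.939, 0.344, -0.001], [0.344, -0.939, -0.003], [-0.002, 0.003, -1.0]]
contact_force: [-0.0, 0.1, 0.4]
opening: 0.0717
```

View pics/s9.png

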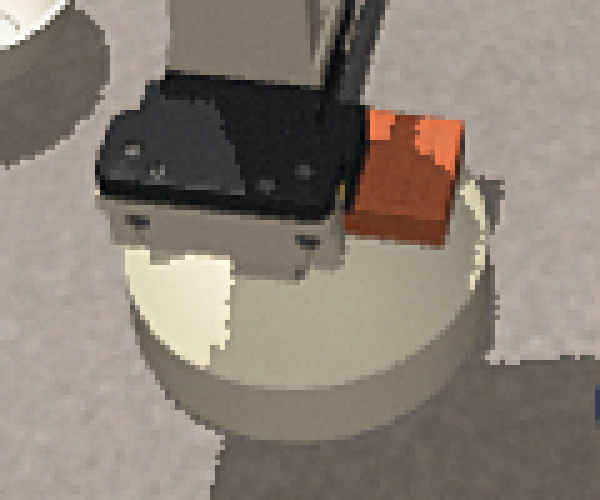

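The tile rests on the dome with the fingers open and no force reading. Next I'll retreat straight up and check.

```bash
python3 -m creep '[[0,0,-0.02,0,0,0,0.6],[0,0,-0.08,0,0,0,0.6],[0,0,-0.2,0,0,0,0.6],[0,0,-0.4,0,0,0,0.6],[0,0,-0.6,0,0,0,0.6]]'
python3 -m creep '[[0,0.2,-0.1,0,0,0,0.6],[0,0.4,-0.2,0,0,0,0.6],[0,0.6,-0.2,0,0,0,0.6],[0,0.7,-0.2,0,0,0,0.6],[0,0.7,-0.2,0,0,0,0.6]]'
python3 -m creep '[[0,0,0,0,0,0,0.6],[0,0,0,0,0,0,0.6],[0,0,0,0,0,0,0.6],[0,0,0,0,0,0,0.6],[0,0,0,0,0,0,0.6]]'
python3 look.py w10; python3 - <<'E'
from m2 import *
add('w10');I={'w10':cv2.imread('pics/w10.png')}
for n in('side','top'):
    I[n]=env.get_image(n)[:,:,::-1].copy();cv2.imwrite(f'pics/{n}10.png',I[n])
S=I['side'][310:410,210:330];T=I['top'][200:300,150:270]
cv2.imwrite('pics/end.png',np.hstack([cv2.resize(S,(400,333),interpolation=3),cv2.resize(T,(400,333),interpolation=3)]))
W=dict(w10=(30,30,300,260),side=(230,300,90,90));f=lambda h,s,v:((h<12)|(h>174))&(s>110)&(v>50)
ms={n:mask(I[n],W[n],f) for n in W}
def P(v,m):return m@Ro.from_euler('ZYX',v[3:]).as_matrix().T+v[:3]
x,c=fit(ms,W,box(.11,.044,.018),[.5325,.277,.062,.355,0,0],P,[.01,.01,.01,.1,.1,.1]);print(x.round(4),c,{k:m.sum() for k,m in ms.items()})
E
```

```text
time_s: 16.63
tool_pos: [0.5312, 0.2768, 0.1923]
ee_rot: [[0.939, 0.344, -0.002], [0.344, -0.939, -0.004], [-0.004, 0.003, -1.0]]
contact_force: [1.3, 0.2, 1.1]
opening: 0.0732
time_s: 17.05
tool_pos: [0.5823, 0.1379, 0.2341]
ee_rot: [[0.942, 0.336, 0.0], [0.336, -0.942, -0.007], [-0.002, 0.007, -1.0]]
contact_force: [0.6, 0.9, -0.1]
opening: 0.0734
time_s: 17.47
tool_pos: [0.5819, 0.1392, 0.2342]
ee_rot: [[0.941, 0.338, -0.0], [0.338, -0.941, -0.007], [-0.002, 0.007, -1.0]]
contact_force: [0.1, -0.3, -0.3]
opening: 0.0741
w10 17.4667 [0.5819 0.1392 0.2342] [[0.941, 0.338, -0.0], [0.338, -0.941, -0.007], [-0.002, 0.007, -1.0]] q [  -0.5   25.2  -26.2   92.5   12.3   65.3 -100. ]
[ 0.5309  0.2763  0.0631  0.3595 -0.0797  0.1488] 0.11493244897560287 {'w10': np.float64(7569.0), 'side': np.float64(1563.0)}
```

View pics/end.png

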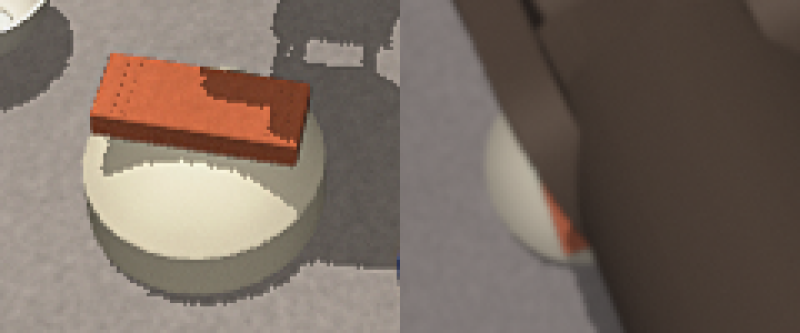

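The tile balances on the dome, ribs up, about 2 mm from the crown. The silhouette fit's tilt (~0.17 rad) is suspicious, though, since silhouettes constrain roll only weakly. I'll clear the arm from the views and check tilt and motion again.

```bash
python3 -m creep '[[0,0.2,-0.05,0,0,0,0.6],[0,0.4,-0.1,0,0,0,0.6],[0,0.6,-0.2,0,0,0,0.6],[0,0.8,-0.2,0,0,0,0.6],[0,0.95,-0.2,0,0,0,0.6]]' >/dev/null
python3 -m creep '[[-0.1,0.2,0,0,0,0,0.6],[-0.2,0.4,0,0,0,0,0.6],[-0.3,0.6,0,0,0,0,0.6],[-0.3,0.8,0,0,0,0,0.6],[-0.3,0.95,0,0,0,0,0.6]]'
python3 - <<'E'
from m2 import *
I={}
add('w10');I['w10']=cv2.imread('pics/w10.png');S0=cv2.imread('pics/side10.png')
for n in('side','top'):
    I[n]=env.get_image(n)[:,:,::-1].copy();cv2.imwrite(f'pics/{n}11.png',I[n])
f=lambda h,s,v:((h<12)|(h>174))&(s>110)&(v>50)
W=dict(w10=(30,30,300,260),side=(230,300,90,90),top=(165,210,85,80))
ms={n:mask(I[n],W[n],f) for n in W};print({k:m.sum() for k,m in ms.items()},'side change px',np.abs(mask(S0,W['side'],f)-ms['side']).sum())
def P(v,m):return m@Ro.from_euler('ZYX',v[3:]).as_matrix().T+v[:3]
m=box(.11,.044,.018)
for sub in (['w10','side'],['w10','side','top'],['side','top']):
  mm={k:ms[k] for k in sub}
  for x0 in ([0,0],[0,-.1],[-.08,.15]):
    x,c=fit(mm,W,m,[.5315,.2765,.063,.36,*x0],P,[.004,.004,.004,.05,.05,.05]);print(sub,x.round(3),round(c,4))
  x,c=fit(mm,W,m,[.5315,.2765,.063,.36],lambda v,q:P([*v,0,0],q),[.004,.004,.004,.05]);print(sub,'level',x.round(4),round(c,4))
a=I['w10'][60:300,60:320];b=I['side'][310:400,215:325]
cv2.imwrite('pics/end2.png',np.hstack([cv2.resize(a,(400,370)),cv2.resize(b,(400,370),interpolation=3)]))
E
```

```text
time_s: 18.45
tool_pos: [0.6537, -0.2456, 0.2792]
ee_rot: [[0.943, 0.334, 0.003], [0.334, -0.942, -0.01], [-0.001, 0.01, -1.0]]
contact_force: [1.2, 0.5, 0.9]
opening: 0.0733
{'w10': np.float64(7569.0), 'side': np.float64(1559.0), 'top': np.float64(1073.0)} side change px 8.0
['w10', 'side'] [ 0.531  0.276  0.063  0.351 -0.072  0.156] 0.1183
['w10', 'side'] [ 0.531  0.275  0.063  0.352 -0.096  0.024] 0.1527
['w10', 'side'] [ 0.531  0.277  0.063  0.349 -0.067  0.156] 0.1196
['w10', 'side'] level [0.5307 0.2759 0.0641 0.347 ] 0.1735
['w10', 'side', 'top'] [ 0.531  0.277  0.063  0.35  -0.066  0.171] 0.1989
['w10', 'side', 'top'] [ 0.531  0.277  0.063  0.356 -0.089  0.175] 0.2044
['w10', 'side', 'top'] [ 0.531  0.277  0.063  0.357 -0.079  0.175] 0.1994
['w10', 'side', 'top'] level [0.5305 0.2757 0.0634 0.3434] 0.3069
['side', 'top'] [ 0.531  0.277  0.063  0.361 -0.094  0.174] 0.1222
['side', 'top'] [ 0.531  0.276  0.063  0.37  -0.088  0.126] 0.1447
['side', 'top'] [ 0.531  0.277  0.063  0.353 -0.08   0.175] 0.1197
['side', 'top'] level [0.5319 0.2747 0.062  0.3384] 0.2181
```

The viewer limit is reached, so I'll check tilt numerically. I'll compare hull corners with the level and tilted models, and use the tile's shape on the rack to check for bias.

```bash
python3 - <<'E'
from m2 import *
add('w10');fn=dict(w10='w10',side='side11',top='top11');I={n:cv2.imread(f'pics/{fn[n]}.png') for n in fn}
W=dict(w10=(30,30,300,260),side=(230,300,90,90),top=(165,210,85,80))
f=lambda h,s,v:((h<12)|(h>174))&(s>110)&(v>50)
def P(v,m):return m@Ro.from_euler('ZYX',v[3:]).as_matrix().T+v[:3]
m=box(.11,.044,.018)
for n in W:
    k=mask(I[n],W[n],f).astype(np.uint8);c=max(cv2.findContours(k,0,1)[0],key=len)
    h=cv2.convexHull(c);q=cv2.approxPolyDP(h,1.6 if n!='w10' else 2.5,True)[:,0]+W[n][:2]
    print(n,'area',k.sum(),'obs',q.tolist())
    for t,v in (('level',[.5315,.2767,.062,.352,0,0]),('tilt',[.531,.277,.063,.352,-.07,.16])):
        p=cv2.convexHull(proj(n,P(v,m)).astype(np.float32))[:,0];print('  ',t,p.round(0).astype(int).tolist(),'area',round(cv2.contourArea(p)))
# residual asymmetry: rack bias check, free roll
add('w1');I1=dict(w1=cv2.imread('pics/w1.png'),side=cv2.imread('pics/side0.png'),top=cv2.imread('pics/top0.png'))
W1=dict(w1=(250,70,100,140),top=(435,235,50,85),side=(370,185,70,40));m1={n:mask(I1[n],W1[n],f) for n in W1}
print('rack',fit(m1,W1,m,[.482,-.264,.067,2.88,-.52,0],P,[.004,.004,.004,.05,.05,.05]))
E
```

```text
w10 area 7569 obs [[158, 163], [177, 283], [173, 289], [122, 289], [96, 167], [106, 163]]
   level [[178, 285], [170, 293], [118, 294], [96, 162], [109, 160], [163, 160]] area 8436
   tilt [[179, 283], [176, 292], [122, 296], [95, 165], [103, 162], [161, 160]] area 8393
side area 1559 obs [[243, 326], [302, 335], [298, 359], [238, 349], [237, 343]]
   level [[303, 340], [298, 360], [236, 352], [235, 346], [242, 327], [302, 334]] area 1661
   tilt [[303, 335], [303, 343], [298, 360], [236, 349], [236, 341], [243, 326]] area 1562
top area 1073 obs [[202, 222], [218, 269], [199, 275], [183, 228]]
   level [[219, 269], [200, 276], [198, 276], [182, 226], [202, 220], [203, 220]] area 1207
   tilt [[220, 270], [220, 270], [199, 277], [182, 226], [203, 220], [203, 221]] area 1152
rack (array([ 0.48286041, -0.26434575,  0.0674715 ,  2.88949593, -0.52718734,
       -0.01584553]), np.float64(0.21143529894971305))
```

```bash
python3 - <<'E'
from m2 import *
add('w10');fn=dict(w10='w10',side='side11',top='top11');I={n:cv2.imread(f'pics/{fn[n]}.png') for n in fn}
W=dict(w10=(60,130,150,155),side=(230,300,90,90),top=(165,210,85,80))
f=lambda h,s,v:((h<14)|(h>172))&(s>85)&(v>40)
ms={n:mask(I[n],W[n],f) for n in W};print({k:v.sum() for k,v in ms.items()})
sp=np.random.default_rng(0).normal(size=(60,3));sp/=np.linalg.norm(sp,axis=1)[:,None]
def rbox(r):
    c=box(.11-2*r,.044-2*r,.018-2*r)+[0,0,r];return (c[:,None]+r*sp).reshape(-1,3)
def P(v,m):return m@Ro.from_euler('ZYX',v[3:]).as_matrix().T+v[:3]
for r in (.002,.004):
  for sub in (['w10','side'],['side','top'],['w10','side','top']):
    for x0 in ([0,0],[-.08,.15]):
      x,c=fit({k:ms[k] for k in sub},W,rbox(r),[.5315,.2765,.063,.355,*x0],P,[.004,.004,.004,.05,.05,.05]);print(r,sub,x.round(3),round(c,4))
E
```

```text
{'w10': np.float64(7449.0), 'side': np.float64(1588.0), 'top': np.float64(1128.0)}
0.002 ['w10', 'side'] [ 0.531  0.276  0.063  0.358 -0.073  0.031] 0.0577
0.002 ['w10', 'side'] [ 0.531  0.277  0.063  0.364 -0.056  0.109] 0.083
0.002 ['side', 'top'] [ 0.531  0.277  0.063  0.359 -0.071  0.066] 0.0902
0.002 ['side', 'top'] [ 0.531  0.277  0.063  0.358 -0.057  0.115] 0.1007
0.002 ['w10', 'side', 'top'] [ 0.531  0.277  0.063  0.358 -0.061  0.07 ] 0.1173
0.002 ['w10', 'side', 'top'] [ 0.531  0.277  0.063  0.365 -0.053  0.133] 0.1313
0.004 ['w10', 'side'] [ 0.532  0.276  0.064  0.352 -0.081 -0.002] 0.0672
0.004 ['w10', 'side'] [ 0.532  0.277  0.064  0.368 -0.058  0.088] 0.1052
0.004 ['side', 'top'] [ 0.532  0.275  0.063  0.353 -0.079 -0.101] 0.0738
0.004 ['side', 'top'] [ 0.531  0.277  0.064  0.366 -0.057  0.116] 0.1389
0.004 ['w10', 'side', 'top'] [ 0.532  0.276  0.064  0.358 -0.058  0.047] 0.1262
0.004 ['w10', 'side', 'top'] [ 0.531  0.277  0.064  0.368 -0.057  0.082] 0.1393
```

With rounded edges the fits improve and the tilt falls to about 0.06–0.09 rad. That is within the limit and agrees with a centre offset of about 2 mm. The side view barely changed over the last second, so the tile is at rest. The arm is clear, so I'm handing in.

```bash
python3 -c "
from bench import env
print(env.finish_job(), env.read_state()['time_s'])"
```

```text
the job is handed in; nothing more can be done
the job is handed in; nothing more can be done
```

I laid the disc on the ware board and set the tile on the dome's crown, where it balances by itself. I then handed the job in, with the robot's last clock reading about 18.5 s. No verdict was given, so the checks below are my own.

- **Disc:** it lies flat, about 3 mm from the board's centre, and was still there in a picture taken just before I placed the tile.
- **Tile:** it rests ribbed side up, about 2 mm from the crown. Its underside measures 63 mm high, and it was at rest: its outline in the side view barely changed over about 1 s. I lowered it in steps of 1–2 mm, and the largest contact force I read was about 7 N.
- **Bystanders:** the arm never came close to the bowl, the jar or the rib. I did not re-measure their positions at the end.

**Checks that disagreed:**
- **Slope direction:** the text says the rack rises to the robot's left, but the images show it rising toward the robot. I followed the images and the grasp fitted.
- **Final tilt:** a first fit with sharp-edged outlines gave about 0.17–0.19 rad, close to the 0.2 limit. Modelling the tile's rounded edges brought the better fits to mostly 0.06–0.09 rad, which agrees with the small offset from the crown. A few of the poorer fits still gave 0.10–0.14 rad, and the viewer limit kept me from confirming it by eye.

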